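Switch the bench spindle off and mount the carrier disc

ROBOT

A 6-joint arm with a two-finger parallel gripper is mounted at the origin on the work surface. World frame = base frame: x ahead of the robot, y to its left, z up, the work surface at z = 0. Lengths are in m, angles in rad, forces in N, time in s.
With the tool pointing down it reaches from about 0.35 to 1 m from the base axis. Payload 7.1 kg.
Tool frame: the origin (TCP) lies at the very end of the fingers, on their centre line; the grasp point (between the pads) lies 19 mm behind it; y points along the fingers, x is the direction in which the jaws open and shut, and the axes are right-handed (so a half turn about y gives the same grasp; the last joint's range is limited). The gripper opens to 85 mm and grips with 20 to 120 N. Pads are 22 mm wide; open, the fingers measure 114 mm over their backs; the gripper's body (76 mm by 85 mm) begins 54 mm behind the grasp point. The pads swing forward as they close: fully open they stand 13 mm farther back than shut.
Start: joints at [-1.263, 0.423, 1.63, -0, 1.089, -0.019], TCP at [0.201, -0.592, 0.231] pointing down, gripper open.
Joint ranges: [-3, 3], [-0.9, 2.11], [0.09, 2.58], [-1.31, 4.45], [0.11, 2.69], [-2.54, 2.54]. Speed limits (rad/s): [2.39, 2.39, 3.01, 3.14, 3.14, 3.14].

INTERFACE

Orientations are given as a rotation vector (axis times angle).
In Python, from bench import r gives the robot as it stands. The module is installed in compiled form; this text tells all that it offers.
- The arm moves only by the shell command python3 -m creep 'ROWS' [FORCE]. ROWS is JSON, one flat list of numbers, 5 for each row, row after row: the shift along the tool's x, y, z in cm, then the turn about the tool's y in degrees, then the opening, from 0 (shut) to 1 (fully open). A call has 1 to 5 rows; each row shifts and turns the pose as measured when the row begins, along the tool's axes as they then stand; what a row does not reach is not made up. A row lasts 1/12 s, in which the tool goes at most 41.7 mm and 7.16 degrees, less where a joint would pass 70% of its speed; a pose out of reach is approached as far as the arm can. A call with a gripper value outside its range is refused whole. The fingers move at their own pace and stop on an object; FORCE is the grip in N (left out, the last holds). Time passes only in rows, so rows that do not move let the fingers close. It gives the time, the measured TCP pose, the force and the opening at its end, in the units of the state.
- r.read_state(): the state, without advancing time (a new reading comes with each control period).
- r.grab_frame(name): name is "scene" or "top"; returns a dict with "image" (384x512x3 uint8, blue, green, red), "depth" (384x512 float32, m along the optical axis (not along the pixel's ray), 0 where there is no reading), "fov_y" (degrees; the focal length in pixels is half the picture's height over the tangent of half this angle, whatever the lens; pixels are square), "cx", "cy" (the principal point, pixels), "cam_to_world" (4x4, takes a point from camera to world coordinates). Camera axes: x right, y down, z forward; pixel columns grow to the right and rows downward; lengths in m; the calibration is good to about 2 mm. A picture is of the moment at which its call begins.
- r.finish_job(): hands the job in, once; it reports no verdict.
Trained networks look in a picture, given as the dict that the camera call returned (one of the last four; its "shot" number tells which), for a name from the list of things; names that differ only in an ending like _2 or _b are one class to them, and where a whole thing is asked for, a point or a joint stands for the part that bears it (a point fixed in the world has none). Each returns a list of dicts, best first, with "conf" (0 to 1); they miss things now and then, are a little off and sometimes report something else, mostly with a low value. They report only what shows in the picture. A call takes as long as a camera call. They do not tell look-alikes from the thing itself.
- r.silhouettes(picture, target): "mask" (384x512 bool, what is visible of it) and "at" ([column, row] as shares, 0 to 1, of the picture: columns of its width, rows of its height, amid what is visible of it).
- r.pinpoint(picture, target): "at" ([column, row] as shares, 0 to 1, of the picture: columns of its width, rows of its height: a listed point, or the origin of a listed thing).
The state is a dict: "clock": time; "q": joint angles; "qvel": joint speeds; "tau": joint torques, N m; "eef_pos": TCP position; "tool_rot": TCP orientation; "wrist_force": force on the tool from outside, world axes, zero at the start; "wrist_torque": the same for the moment, N m; "gripper_width": opening from 0.0 (shut) to 1.0 (fully open).
Only numpy, scipy, OpenCV 4.12 (cv2) and the standard library are available. Lean on these libraries where they do the work, as an engineer would, in place of code of your own. Each camera call takes 0.05 s, during which the arm holds its last target.

TASK

Switch the bench spindle off before loading it: turn the black speed knob on the control box fully anticlockwise (seen from above) to its end stop. Then take the disc with the square boss and the small round hole beside it, and lower it, without dropping it, over the spindle's shaft and drive pin together until it lies flat on the spindle's face. Let go of it, and leave the other disc, the piston, the spanner and the screwdriver where they are.

Things in the scene. Friction and masses are not known exactly. Their poses are not given: they have to be found in the camera images.
- speed_knob (a joint): angle of the speed knob in rad: 0 is off, the end stop when turned fully anticlockwise seen from above; it grows clockwise to 4.7. It stays where it is left (friction torque about 0.06 N m) and starts well away from the stop, up to 2.7 rad, so it may need more than one grasp.
- speed_knob_grip (a point): grip point of the black knob, on its vertical axis, 107 mm above the table. The knob is a disc 52 mm across with an upright bar grip on it, 49 mm long, 14 mm thick; a white line on top of one half is the pointer. The point is 7 mm under the bar's top, 23 mm above the knob's disc. The point turns with the knob: x along the bar, -x towards the pointer, z up.
- control_box: fixed grey box, 130 x 150 mm, 70 mm tall; the knob sits in the middle of its top inside white scale marks. Origin at the centre of its underside, z up, front face to -x. At the stop the pointer points to the first mark, between the box's -x and +y (lower left seen from the front).
- spindle: bench spindle head, fixed: grey box 150 x 150 x 46 mm with a round steel face of 96 mm diameter on top. Origin at the centre of its underside on the table, z up, x towards the drive pin. It does not rotate.
- spindle_seat (a point): centre of the spindle's flat face, 60 mm above the table, on the shaft's axis. The shaft is 17 mm in diameter and stands 50 mm above the face (top 12 mm tapered to 8 mm diameter). Axes as the spindle's.
- spindle_pin (a point): foot of the drive pin on the spindle's face, 32 mm from the shaft's axis along the spindle's +x. The pin is 8 mm in diameter and 16 mm tall (top 5 mm tapered to 4 mm).
- carrier: the disc to mount: bare aluminium, 104 mm diameter, 8 mm thick, with a square boss on top (38 x 38 mm, sides along the disc's x and y, from 8 to 40 mm height, hollow, a 24 mm square inside). A 20 mm bore runs through the centre of the disc, a 12 mm pin hole through it on +x. Origin at the centre of the underside, z up. Lies flat on the table, boss up; about 0.3 kg, varying by a third.
- carrier_pinhole (a point): centre of the pin hole at the disc's underside, 32 mm from the disc's centre along its +x.
- plain_disc: another disc, not to be used: aluminium, 84 mm diameter, 8 mm thick, round boss 38 mm in diameter and 34 mm high in all, no pin hole. Origin at the centre of its underside.
- piston: bystander: piston, 68 mm diameter, 56 mm tall, standing. Origin under its centre.
- spanner: bystander: steel spanner, 180 mm long, lying along its x.
- screwdriver: bystander: screwdriver, 200 mm long, lying along its x.
Not all that is in view belongs to the job. What is shaped like the carrier but blue or yellow is not meant.

How it is judged:
On the way, in this order (a step that is already met when the one before it is completed fails the run):
1. the speed knob is turned off, within 0.08 rad of its stop (value of joint speed_knob below 0.08 rad), for 0.2 s.
2. the carrier disc lies on the spindle's face, over shaft and pin (value of joint speed_knob below 0.08 rad and z of carrier in the frame of spindle_seat below 0.003 m and horizontal distance between carrier and spindle_seat below 0.004 m and horizontal distance between carrier_pinhole and spindle_pin below 0.005 m and angle between carrier's own z axis and vertical below 0.05 rad), for 0.2 s.
At the end, for the whole second after the job is handed in: The speed knob is within 0.08 rad of its anticlockwise stop; the carrier disc lies at rest flat on the spindle's face (within 3 mm in height, 4 mm at the centre, 5 mm at the pin hole, tilted less than 0.05 rad), and the robot has let go (all of step 2 and linear speed of carrier below 0.01 m/s); the robot touches nothing.
It fails at once if the carrier disc is dropped onto the spindle (falls faster than 0.45 m/s within 30 mm of the face) (horizontal distance between carrier and spindle_seat below 0.03 m and z of carrier in the frame of spindle_seat below 0.03 m and linear speed of carrier above 0.45 m/s).
It fails at once if the plain disc, the piston, the spanner or the screwdriver is pushed 30 mm or more (distance of any of plain_disc, piston, spanner, screwdriver from where it was at the start of the episode above 0.03 m).
It also fails if it takes over 64 s, if anything falls off the work surface, if the arm or the gripper's body presses on something with over 40 N, if the wrist force passes 120 N, or if a joint passes its speed limit or range.

## Working session

There is one attempt and no reset: what is moved stays moved. The work goes in short steps, Python scripts to look and compute and a shell command to move; the robot and the scene stay as the last step left them, time stands still between calls to the robot, and variables do not carry over. Pictures are saved under pics/ and viewed, and the job is handed in when it is done.

```bash
mkdir -p pics; ls; cat > h.py <<'E'
import numpy as np,cv2
from bench import r
from scipy.spatial.transform import Rotation as R
def K(p):
    f=p['image'].shape[0]/2/np.tan(np.radians(p['fov_y'])/2); return f,p['cx'],p['cy']
def px2w(p,u,v,z=None):
    f,cx,cy=K(p);M=np.array(p['cam_to_world']);d=np.array([(u-cx)/f,(v-cy)/f,1.])
    o=M[:3,3];dw=M[:3,:3]@d
    if z is None:
        t=p['depth'][int(v),int(u)]
    else: t=(z-o[2])/dw[2]
    return o+t*dw
def w2px(p,X):
    f,cx,cy=K(p);M=np.linalg.inv(np.array(p['cam_to_world']));c=M[:3,:3]@np.array(X)+M[:3,3]
    return cx+f*c[0]/c[2],cy+f*c[1]/c[2]
def cloud(p):
    f,cx,cy=K(p);M=np.array(p['cam_to_world']);h,w=p['depth'].shape
    u,v=np.meshgrid(np.arange(w),np.arange(h));d=p['depth']
    P=np.stack([(u-cx)/f*d,(v-cy)/f*d,d],-1)
    return P@M[:3,:3].T+M[:3,3]
def tool():
    s=r.read_state();return np.array(s['eef_pos']),R.from_rotvec(s['tool_rot']).as_matrix(),s
def save(p,name,sc=1.5):
    cv2.imwrite('pics/'+name,cv2.resize(p['image'],None,fx=sc,fy=sc,interpolation=cv2.INTER_CUBIC))
E
python3 - <<'E'
from h import *
for n in ['scene','top']:
    p=r.grab_frame(n);save(p,n+'0.png')
    print(n,p['fov_y'],p['cx'],p['cy'],np.round(p['cam_to_world'],3).tolist())
    for t in ['speed_knob_grip','control_box','spindle_seat','spindle_pin','spindle','carrier','carrier_pinhole','plain_disc','piston','spanner','screwdriver']:
        for d in r.pinpoint(p,t)[:3]:
            u,v=d['at'][0]*512,d['at'][1]*384
            z={'speed_knob_grip':.107,'spindle_seat':.06,'spindle_pin':.06}.get(t,0)
            print(t,round(d['conf'],2),round(u,1),round(v,1),np.round(px2w(p,u,v,z),3))
pos,Rm,s=tool();print(s['clock'],pos,Rm.round(3).tolist())
E
```

```text
pics
scene 54.83649976373224 260.81377607229126 191.66606284166204 [[-0.501, 0.751, -0.431, 0.895], [0.866, 0.426, -0.264, 0.214], [-0.015, -0.505, -0.863, 0.774], [0.0, 0.0, 0.0, 1.0]]
speed_knob_grip 0.54 159.4 117.4 [ 0.503 -0.303  0.107]
control_box 0.94 164.0 146.6 [ 0.515 -0.312  0.   ]
spindle_seat 0.61 385.9 254.0 [0.54  0.289 0.06 ]
spindle_seat 0.16 156.6 120.2 [ 0.486 -0.339  0.06 ]
spindle_pin 0.72 378.7 261.2 [0.561 0.282 0.06 ]
spindle 0.58 377.5 261.6 [0.535 0.286 0.   ]
carrier 0.88 274.5 175.4 [ 0.451 -0.017  0.   ]
carrier 0.8 209.9 194.8 [ 0.576 -0.125  0.   ]
carrier 0.74 166.0 273.4 [ 0.785 -0.098  0.   ]
carrier_pinhole 0.94 268.1 192.3 [ 0.501 -0.007  0.   ]
carrier_pinhole 0.85 201.2 201.7 [ 0.602 -0.133  0.   ]
carrier_pinhole 0.81 143.3 197.3 [ 0.662 -0.262  0.   ]
plain_disc 0.59 255.5 247.5 [0.638 0.039 0.   ]
piston 0.73 239.0 314.0 [0.779 0.083 0.   ]
spanner 0.87 385.1 175.6 [0.317 0.221 0.   ]
spanner 0.26 168.4 144.8 [ 0.504 -0.306  0.   ]
screwdriver 0.9 233.8 109.9 [ 0.316 -0.221  0.   ]
top 57.83566791914196 259.66820921552295 195.35588255488298 [[
[... 408 characters left out ...]
.28  0.06 ]
spindle 0.72 160.5 215.0 [0.523 0.272 0.   ]
carrier 0.76 299.5 108.3 [ 0.793 -0.088  0.   ]
carrier 0.66 360.0 153.9 [ 0.668 -0.239  0.   ]
carrier 0.65 272.7 238.2 [ 0.459 -0.01   0.   ]
carrier_pinhole 0.96 272.4 226.0 [ 0.49 -0.01  0.  ]
carrier_pinhole 0.8 372.1 157.5 [ 0.658 -0.269  0.   ]
carrier_pinhole 0.72 324.1 181.2 [ 0.6   -0.144  0.   ]
plain_disc 0.76 251.2 166.1 [0.643 0.04  0.   ]
plain_disc 0.6 146.7 194.7 [0.576 0.308 0.   ]
piston 0.64 229.8 117.1 [0.774 0.094 0.   ]
spanner 0.94 183.2 299.9 [0.313 0.214 0.   ]
spanner 0.39 231.3 116.4 [0.776 0.09  0.   ]
1.2 [ 0.20068737 -0.59188258  0.23131173] [[0.321, -0.0, 0.947], [-0.947, 0.0, 0.321], [-0.0, -1.0, -0.0]]
```

View pics/scene0.png

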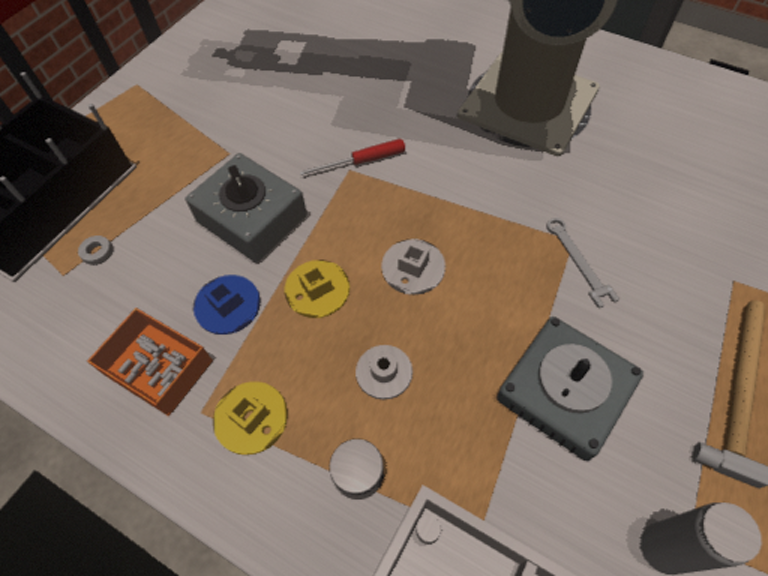

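View pics/top0.png

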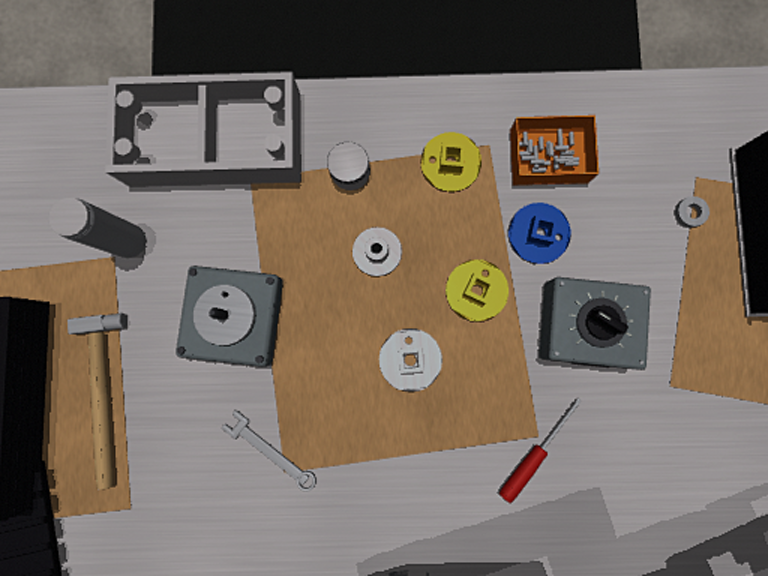

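```bash
python3 - <<'E'
from h import *
p=r.grab_frame('top');C=cloud(p)
im=p['image']
a=im[180:250,360:440];b=im[210:270,240:310];c=im[170:250,110:195]
cv2.imwrite('pics/crops.png',np.hstack([cv2.resize(x,(390,390),interpolation=cv2.INTER_CUBIC) for x in (a[:70,10:80],b[:60,5:65])]))
# knob bar top
def reg(cx,cy,rad,z0,z1):
    m=(np.hypot(C[...,0]-cx,C[...,1]-cy)<rad)&(C[...,2]>z0)&(C[...,2]<z1);return m
m=reg(.503,-.306,.035,.106,.122);P=C[m];print('knobbar',m.sum(),P.mean(0).round(4),cv2.minAreaRect((P[:,:2]*1000).astype(np.float32)))
m=reg(.503,-.306,.035,.08,.09);P=C[m];print('knobdisc',cv2.minEnclosingCircle((P[:,:2]*1000).astype(np.float32)))
m=reg(.503,-.306,.1,.062,.074);P=C[m];print('box',cv2.minAreaRect((P[:,:2]*1000).astype(np.float32)),np.median(P[:,2]))
m=reg(.46,-.01,.06,.03,.05);P=C[m];print('boss',m.sum(),np.median(P[:,2]),cv2.minAreaRect((P[:,:2]*1000).astype(np.float32)))
m=reg(.46,-.01,.065,.004,.016);P=C[m];print('disc',m.sum(),np.median(P[:,2]),cv2.minEnclosingCircle((P[:,:2]*1000).astype(np.float32)))
m=reg(.541,.286,.06,.055,.065);P=C[m];print('face',m.sum(),np.median(P[:,2]),cv2.minEnclosingCircle((P[:,:2]*1000).astype(np.float32)))
m=reg(.541,.286,.03,.1,.115);P=C[m];print('shafttop',m.sum(),P.mean(0),cv2.minEnclosingCircle((P[:,:2]*1000).astype(np.float32)))
m=reg(.57,.28,.015,.07,.08);P=C[m];print('pintop',m.sum(),P.mean(0))
m=reg(.53,.28,.12,.04,.05);P=C[m];print('spbox',m.sum(),cv2.minAreaRect((P[:,:2]*1000).astype(np.float32)))
E
```

```text
knobbar 164 [ 0.5074 -0.3015  0.1135] ((507.7654724121094, -302.5582580566406), (48.441341400146484, 14.103795051574707), 56.60679626464844)
knobdisc ((508.27581787109375, -302.6349182128906), 26.036828994750977)
box ((508.01409912109375, -302.1016845703125), (149.10662841796875, 130.3167724609375), 82.76097106933594) 0.07027456651067765
boss 156 0.040342150144287936 ((455.81622314453125, -10.989465713500977), (37.69083023071289, 37.861656188964844), 3.922229051589966)
disc 1184 0.008452479557923998 ((461.57513427734375, -9.60769271850586), 63.173213958740234)
face 1192 0.060716237972039344 ((533.3825073242188, 283.2646484375), 48.35468673706055)
shafttop 38 [0.53302949 0.28147338 0.10655611] ((533.3244018554688, 282.18011474609375), 8.10493278503418)
pintop 9 [0.56437034 0.27805853 0.07455572]
spbox 2353 ((533.4639282226562, 282.40875244140625), (148.7929229736328, 149.37110900878906), 82.20855712890625)
```

View pics/crops.png

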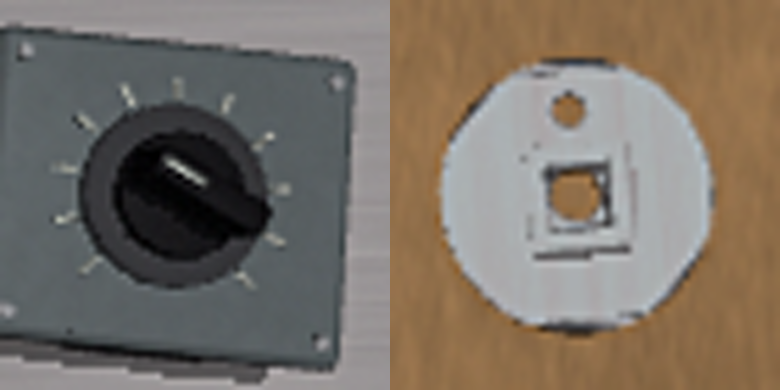

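```bash
cat > g.py <<'E'
import sys
from h import *
# usage: g.py x y z heading_deg : remaining in tool axes (cm), turn deg
x,y,z,h=map(float,sys.argv[1:5])
p,M,s=tool()
d=M.T@(np.array([x,y,z])-p)*100
hd=np.degrees(np.arctan2(M[1,0],M[0,0]))
print('t',round(s['clock'],2),'pos',p.round(4),'head',round(hd,1),'tilt',M[:,1].round(3),'rem xyz cm',d.round(2),'turn',round(-(h-hd+180)%360-180 if False else -(((h-hd)+180)%360-180),1),'F',np.round(s['wrist_force'],1),'T',np.round(s['wrist_torque'],2),'w',round(s['gripper_width'],3),'q',np.round(s['q'],2))
E
python3 -m creep '[-1.7,0,3.8,0,1, -1.7,0,3.8,0,1, -1.7,0,3.8,0,1, -1.7,0,3.8,0,1, -1.7,0,3.8,0,1]' 40
python3 g.py .508 -.3025 .09 -33.4
```

```text
clock: 1.67
eef_pos: [0.3517, -0.4537, 0.2311]
tool_rot: [-1.345, 0.973, -0.978]
wrist_force: [0.4, -0.4, -0.1]
gripper_width: 1.0
t 1.67 pos [ 0.3517 -0.4537  0.2311] head -72.0 tilt [-0.    -0.005 -1.   ] rem xyz cm [-9.61 14.04 19.55] turn -38.6 F [ 0.4 -0.4 -0.1] T [-0.05 -0.01 -0.01] w 1.0 q [-0.93  0.35  1.75 -0.    1.04  0.33]
```

```bash

python3 -m creep '[-1.9,0,3.6,0,1, -1.9,0,3.6,0,1, -1.9,0,3.6,0,1, -1.9,0,3.6,0,1, -1.9,0,3.6,0,1]' >/dev/null
python3 -m creep '[0,0.5,0,-7,1, 0,0.5,0,-7,1, 0,0.5,0,-7,1, 0,0.5,0,-7,1, 0,0.5,0,-7,1]' >/dev/null
python3 g.py .508 -.3025 .09 -33.4
```

```text
t 2.5 pos [ 0.5054 -0.2953  0.2075] head -36.1 tilt [ 0.008 -0.007 -1.   ] rem xyz cm [ 0.51 11.76 -0.41] turn -2.7 F [-0.4  0.1 -0.4] T [ 0.02  0.02 -0.02] w 0.999 q [-0.55  0.39  1.75 -0.    1.    0.08]
```

```bash

python3 -m creep '[0.5,2,-0.4,-2.7,1, 0,2.5,0,0,1, 0,2.5,0,0,1, 0,2.5,0,0,1, 0,0,0,0,1]' >/dev/null
python3 g.py .508 -.3025 .09 -33.4
```

```text
t 2.92 pos [ 0.51   -0.303   0.1109] head -32.8 tilt [ 0.012 -0.01  -1.   ] rem xyz cm [-0.23  2.09 -0.06] turn 0.6 F [-1.7  0.4 -0.3] T [0.08 0.03 0.  ] w 1.001 q [-0.56  0.53  1.79 -0.    0.81  0.02]
```

```bash

python3 -m creep '[-0.2,1,0,0,1, 0,1,0,0,1, 0,0.1,0,0,1, 0,0,0,0,1]' >/dev/null
python3 g.py .508 -.3025 .09 -33.4
python3 -m creep '[0,0,0,0,0, 0,0,0,0,0, 0,0,0,0,0, 0,0,0,0,0, 0,0,0,0,0]' 50 >/dev/null
python3 g.py .508 -.3025 .09 -33.4
```

```text
t 3.25 pos [ 0.5095 -0.3026  0.0901] head -32.8 tilt [ 0.013 -0.011 -1.   ] rem xyz cm [-0.13  0.01 -0.07] turn 0.6 F [-0.1 -0.1 -0.2] T [0.05 0.02 0.03] w 0.996 q [-0.55  0.56  1.8  -0.    0.77  0.02]
t 3.67 pos [ 0.5115 -0.3039  0.0938] head -32.8 tilt [ 0.019 -0.014 -1.   ] rem xyz cm [-0.38  0.37 -0.08] turn 0.6 F [-0.1 -0.6  0.2] T [ 0.07 -0.06  0.06] w 0.299 q [-0.55  0.56  1.79 -0.    0.77  0.02]
```

```bash

python3 -m creep '[0,0,0,0,0, 0,0,0,0,0, 0,0,0,0,0]' >/dev/null
python3 g.py .508 -.3025 .09 -33.4
python3 -m creep '[0,0.4,0,0,0]' >/dev/null
python3 g.py .508 -.3025 .09 -33.4
```

```text
t 3.92 pos [ 0.5093 -0.3024  0.0942] head -32.8 tilt [ 0.014 -0.011 -1.   ] rem xyz cm [-0.11  0.42 -0.08] turn 0.6 F [ 2.  -0.6 -4.8] T [-0.15 -0.09  0.01] w 0.15 q [-0.55  0.55  1.8  -0.    0.77  0.02]
t 4.0 pos [ 0.5097 -0.3026  0.0936] head -32.8 tilt [ 0.014 -0.011 -1.   ] rem xyz cm [-0.15  0.36 -0.08] turn 0.6 F [-21.   14.2  78.7] T [2.28 3.83 0.02] w 0.149 q [-0.55  0.56  1.8  -0.    0.77  0.02]
```

```bash

python3 -m creep '[0,0,0,0,0]' >/dev/null
python3 g.py .508 -.3025 .09 -33.4
python3 -m creep '[0,0,0,0,0]' >/dev/null
python3 g.py .508 -.3025 .09 -33.4
```

```text
t 4.08 pos [ 0.5092 -0.3024  0.0944] head -32.8 tilt [ 0.013 -0.011 -1.   ] rem xyz cm [-0.11  0.44 -0.08] turn 0.6 F [  4.   -3.2 -25.6] T [-0.4  -0.44 -0.05] w 0.149 q [-0.55  0.55  1.8  -0.    0.77  0.02]
t 4.17 pos [ 0.5092 -0.3024  0.0943] head -32.8 tilt [ 0.014 -0.011 -1.   ] rem xyz cm [-0.11  0.43 -0.07] turn 0.6 F [  3.9  -2.4 -11.2] T [-0.29 -0.48  0.03] w 0.149 q [-0.55  0.55  1.8  -0.    0.77  0.02]
```

```bash

python3 -m creep '[0,0,0,-4,0, 0,0,0,-4,0, 0,0,0,-4,0, 0,0,0,-4,0, 0,0,0,-4,0]' >/dev/null
python3 g.py .508 -.3025 .09 37.8
```

```text
t 4.58 pos [ 0.5085 -0.302   0.0942] head -12.1 tilt [ 0.012 -0.009 -1.   ] rem xyz cm [-0.05  0.42 -0.05] turn -49.9 F [-1.1 -0.4  1.9] T [ 0.15  0.26 -0.11] w 0.151 q [-0.56  0.55  1.8  -0.    0.78 -0.34]
```

```bash

python3 -m creep '[0,0,0,-5,0, 0,0,0,-5,0, 0,0,0,-5,0, 0,0,0,-5,0, 0,0,0,-5,0]' >/dev/null
python3 g.py .508 -.3025 .09 37.8
python3 -m creep '[0,0,0,-5,0, 0,0,0,-5,0, 0,0,0,-5,0, 0,0,0,-3,0]' >/dev/null
python3 g.py .508 -.3025 .09 37.8
```

```text
t 5.0 pos [ 0.5074 -0.3019  0.0942] head 14.1 tilt [ 0.009 -0.008 -1.   ] rem xyz cm [ 0.05  0.42 -0.07] turn -23.7 F [-1.1 -0.4  2. ] T [ 0.12  0.27 -0.05] w 0.151 q [-0.56  0.55  1.8  -0.    0.78 -0.8 ]
t 5.33 pos [ 0.5066 -0.3022  0.0942] head 33.1 tilt [ 0.007 -0.007 -1.   ] rem xyz cm [ 0.1   0.42 -0.1 ] turn -4.7 F [-1.   0.6  1.3] T [ 0.25  0.15 -0.02] w 0.148 q [-0.56  0.55  1.8  -0.    0.78 -1.13]
```

```bash

python3 -m creep '[0,0,0,-3,0, 0,0,0,-3,0]' >/dev/null
python3 g.py .508 -.3025 .09 37.8
python3 -m creep '[0,0,0,-4,0, 0,0,0,-4,0]' >/dev/null
python3 g.py .508 -.3025 .09 37.8
```

```text
t 5.5 pos [ 0.5064 -0.3023  0.0942] head 39.3 tilt [ 0.006 -0.006 -1.   ] rem xyz cm [ 0.11  0.42 -0.11] turn 1.5 F [-2.2 -0.3  3.2] T [ 0.22  0.24 -0.8 ] w 0.152 q [-0.56  0.55  1.8  -0.    0.78 -1.24]
t 5.67 pos [ 0.5063 -0.3023  0.0944] head 47.1 tilt [ 0.007 -0.004 -1.   ] rem xyz cm [ 0.1   0.44 -0.14] turn 9.3 F [-2.6 -1.3  2.4] T [ 0.04  0.45 -3.49] w 0.149 q [-0.56  0.55  1.8   0.    0.78 -1.38]
```

```bash

python3 -m creep '[0,0,0,0,0.6, 0,0,0,0,0.6, 0,0,0,0,0.6, 0,0,0,0,0.6, 0,0,0,0,0.6]' >/dev/null
python3 g.py .508 -.3025 .09 37.8
python3 -m creep '[0,-2,0,0,0.8, 0,-3,0,0,0.8, 0,-3,0,0,0.8, 0,-3,0,0,0.8, 0,-3,0,0,0.8]' >/dev/null
python3 - <<'E'
from h import *
p=r.grab_frame('scene');im=p['image']
cv2.imwrite('pics/k1.png',cv2.resize(im[90:190,110:220],(660,600),interpolation=cv2.INTER_CUBIC))
p=r.grab_frame('top');im=p['image']
cv2.imwrite('pics/k2.png',cv2.resize(im[170:260,340:450],(660,540),interpolation=cv2.INTER_CUBIC))
E
python3 g.py .4558 -.011 .2 3.9
```

```text
t 6.08 pos [ 0.5065 -0.3027  0.0939] head 47.0 tilt [ 0.008 -0.005 -1.   ] rem xyz cm [ 0.12  0.39 -0.09] turn 9.2 F [0.9 0.1 0.9] T [ 0.03 -0.04 -0.04] w 0.6 q [-0.56  0.56  1.79  0.    0.78 -1.38]
t 6.6 pos [ 0.5054 -0.3016  0.2358] head 46.9 tilt [ 0.004 -0.003 -1.   ] rem xyz cm [17.84  3.46 23.48] turn 43.0 F [0.7 0.4 0.7] T [0.01 0.   0.01] w 0.795 q [-0.56  0.36  1.71 -0.    1.06 -1.38]
```

View pics/k1.png

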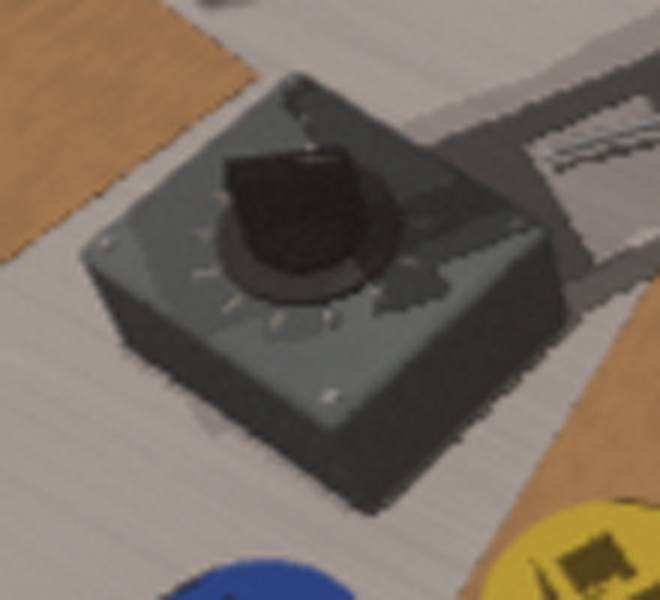

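View pics/k2.png

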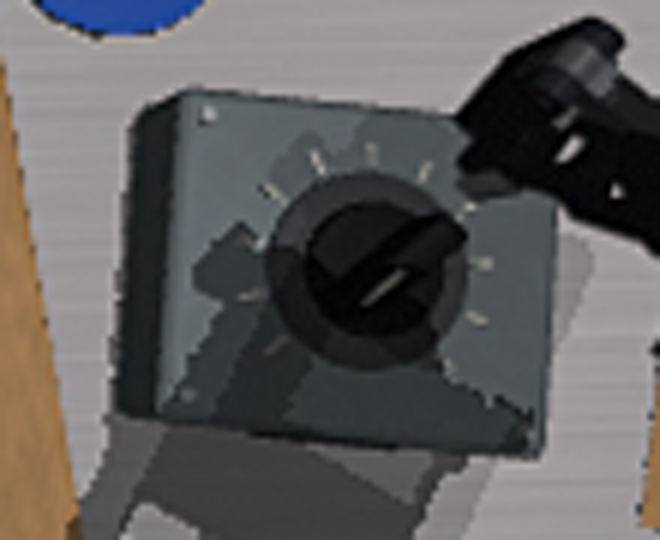

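The white pointer line (380,290) now points to the first mark, lower left at (275,345). I'll check its angle with depth.

```bash

python3 - <<'E'
from h import *
for n in ['top','scene']:
    p=r.grab_frame(n);C=cloud(p)
    m=(np.hypot(C[...,0]-.508,C[...,1]+.3025)<.03)&(C[...,2]>.107)&(C[...,2]<.12)
    P=C[m];print(m.sum(),cv2.minAreaRect((P[:,:2]*1000).astype(np.float32)))
    if n=='scene':
        for tgt,c0 in (('carrier',(.456,-.011)),):
            m=(np.hypot(C[...,0]-c0[0],C[...,1]-c0[1])<.04)&(C[...,2]>.036)&(C[...,2]<.046);P=C[m];print('boss',m.sum(),cv2.minAreaRect((P[:,:2]*1000).astype(np.float32)))
        m=(np.hypot(C[...,0]-.533,C[...,1]-.2825)<.06)&(C[...,2]>.056)&(C[...,2]<.066);P=C[m];print('face',m.sum(),cv2.minEnclosingCircle((P[:,:2]*1000).astype(np.float32)))
        m=(np.hypot(C[...,0]-.533,C[...,1]-.2825)<.12)&(C[...,2]>.042)&(C[...,2]<.05);P=C[m];print('spbox',m.sum(),cv2.minAreaRect((P[:,:2]*1000).astype(np.float32)))
        for z,q in ((.107,'speed_knob_grip'),(.008,'carrier_pinhole'),(.06,'spindle_pin')):
            for d in r.pinpoint(p,q)[:2]: print(q,d['conf'],px2w(p,d['at'][0]*512,d['at'][1]*384,z).round(4))
E
```

```text
155 ((507.2869873046875, -302.9378662109375), (14.77692985534668, 49.012779235839844), 37.58537673950195)
119 ((508.71099853515625, -304.4832458496094), (14.768373489379883, 48.32188034057617), 38.77843475341797)
boss 146 ((455.906982421875, -12.385751724243164), (39.70460510253906, 38.51508712768555), 3.7189836502075195)
face 1496 ((533.7802124023438, 281.1485290527344), 48.33142852783203)
spbox 2853 ((534.5142822265625, 281.30389404296875), (146.25234985351562, 147.4715576171875), 82.3283920288086)
speed_knob_grip 0.6 [ 0.5197 -0.3     0.107 ]
carrier_pinhole 0.88 [0.4941 0.0062 0.008 ]
carrier_pinhole 0.69 [ 0.6053 -0.1266  0.008 ]
spindle_pin 0.75 [0.5624 0.281  0.06  ]
```

```bash

python3 -m creep '[2.2,0,2.9,0,0.9, 2.2,0,2.9,0,1, 2.2,0,2.9,0,1, 2.2,0,2.9,0,1, 2.2,0,2.9,0,1]' >/dev/null
python3 -m creep '[2.2,0,2.9,0,1, 2.2,0,2.9,0,1, 2.2,0,2.9,0,1, 0,0,0,-7,1, 0,0,0,-7,1]' >/dev/null
python3 -m creep '[0,1,0,-7,1, 0,1,0,-7,1, 0,1,0,-7,1, 0,1,0,-7,1, 0,1,0,-5,1]' >/dev/null
python3 g.py .4558 -.0115 .08 93.9
```

```text
t 8.1 pos [0.4386 0.0026 0.1614] head 94.6 tilt [-0.036  0.007 -0.999] rem xyz cm [-1.62  8.06 -1.89] turn 0.7 F [0.6 0.2 1. ] T [-0.01 -0.03 -0.02] w 0.997 q [-0.03  0.28  2.06  0.01  0.84 -1.68]
```

```bash

python3 -m creep '[-1.6,2,-1.5,0.7,1, 0,2,0,0,1, 0,2,0,0,1, 0,0,0,0,1]' >/dev/null
python3 g.py .4558 -.0115 .08 93.9
```

```text
t 8.43 pos [ 0.4491 -0.0118  0.0932] head 94.3 tilt [-0.046  0.008 -0.999] rem xyz cm [-0.04  1.29 -0.73] turn 0.4 F [-1.  -0.4  0. ] T [ 0.04  0.01 -0.  ] w 1.002 q [-0.06  0.42  2.07  0.01  0.7  -1.71]
```

```bash

python3 -m creep '[0,-1,-4,0,1, 0,-1,-4,0,1, 0,0,0,0,1]' >/dev/null
python3 g.py .4558 -.0115 .08 93.9
python3 -m creep '[0,0,1,0,1, 0,0,1,0,1, 0,0,1,0,1, 0,0,1,0,1, 0,0,1,0,1]' >/dev/null
python3 g.py .4558 -.0115 .08 93.9
```

```text
t 8.68 pos [ 0.5242 -0.0056  0.1056] head 94.2 tilt [-0.063  0.009 -0.998] rem xyz cm [-0.12  2.98  6.69] turn 0.3 F [ 0.4 -0.6  0.7] T [-0.02 -0.09 -0.  ] w 0.998 q [-0.04  0.49  1.89  0.01  0.83 -1.69]
t 9.1 pos [ 0.4681 -0.0092  0.1086] head 94.2 tilt [-0.066  0.009 -0.998] rem xyz cm [-0.18  2.94  1.05] turn 0.3 F [-0.8 -0.1 -0.2] T [ 0.   -0.04  0.  ] w 0.994 q [-0.05  0.42  2.01  0.01  0.78 -1.7 ]
```

```bash

python3 -m creep '[0,0,0,0,1, 0,0,0,0,1, 0,0,0,0,1]' 
python3 g.py .4558 -.0115 .08 93.9
python3 -m creep '[0,-2,0,0,1, 0,-2,0,0,1, 0,-2,0,0,1]' >/dev/null
python3 g.py .4558 -.0115 .08 93.9
```

```text
clock: 9.35
eef_pos: [0.4613, -0.0094, 0.1091]
tool_rot: [-1.113, -1.215, 1.287]
wrist_force: [0.9, -0.6, -0.6]
gripper_width: 0.997
t 9.35 pos [ 0.4613 -0.0094  0.1091] head 94.2 tilt [-0.071  0.009 -0.997] rem xyz cm [-0.21  2.94  0.36] turn 0.3 F [ 0.9 -0.6 -0.6] T [ 0.04 -0.01 -0.08] w 0.997 q [-0.05  0.41  2.02  0.01  0.78 -1.7 ]
t 9.6 pos [ 0.4622 -0.0099  0.1673] head 94.2 tilt [-0.08   0.009 -0.997] rem xyz cm [-0.25  8.75 -0.04] turn 0.3 F [ 0.8  0.1 -1.1] T [-0.02 -0.04  0.03] w 1.0 q [-0.05  0.32  1.98  0.01  0.92 -1.7 ]
```

```bash

for i in 1 2; do python3 -m creep '[0,0,0,0,1, 0,0,0,0,1, 0,0,0,0,1, 0,0,0,0,1, 0,0,0,0,1]' >/dev/null
python3 g.py .4558 -.0115 .08 93.9; done; python3 -c "
from bench import r
print(r.read_state())"
```

```text
t 10.02 pos [ 0.4648 -0.01    0.1694] head 94.2 tilt [-0.073  0.009 -0.997] rem xyz cm [-0.22  8.98  0.26] turn 0.3 F [-0.4  0.8 -0.4] T [-0.   -0.03  0.04] w 1.004 q [-0.05  0.31  1.98  0.01  0.92 -1.7 ]
t 10.43 pos [ 0.4631 -0.0099  0.1668] head 94.2 tilt [-0.078  0.009 -0.997] rem xyz cm [-0.24  8.71  0.06] turn 0.3 F [0.9 0.9 0.3] T [ 0.03 -0.03  0.01] w 1.002 q [-0.05  0.32  1.98  0.01  0.92 -1.7 ]
{'clock': 10.4333, 'q': array([-0.05043407,  0.31809677,  1.98025036,  0.00668976,  0.92209843,
       -1.69864142]), 'qvel': array([ 0.0001047 ,  0.00512083,  0.0039393 , -0.00022946,  0.00046608,
        0.00088653]), 'tau': array([ 8.79516592e-04, -4.28602982e+01, -2.19096136e+01,  1.65177853e-02,
        3.29981670e-01,  1.35292481e-05]), 'eef_pos': array([ 0.4630855 , -0.00985333,  0.16683336]), 'tool_rot': array([-1.10699308, -1.2099181 ,  1.28947413]), 'wrist_force': array([0.87438777, 0.90695564, 0.29421509]), 'wrist_torque': array([ 0.02716127, -0.03138161,  0.00831078]), 'gripper_width': 1.0017260985793184}
```

```bash
cat > q.py <<'E'
from h import *
p,M,s=tool();q=s['q'];print(round(s['clock'],2),p.round(4),'p',round(q[1]+q[2]+q[4]-np.pi,4),q.round(4)[[1,2,4]],np.round(s['qvel'][[1,2,4]],3))
E
for i in 1 2 3 4; do python3 -m creep '[0,0,0,0,1]' >/dev/null;python3 q.py; done;  python3 -m creep '[0,2,0,0,1]' >/dev/null;python3 q.py; python3 -m creep '[0,2,0,0,1]' >/dev/null;python3 q.py; python3 -m creep '[0,0,0,0,1]' >/dev/null;python3 q.py;python3 -m creep '[0,0,0,0,1]' >/dev/null;python3 q.py
```

```text
10.52 [ 0.463  -0.0098  0.1667] p 0.0791 [0.3183 1.9803 0.9221] [ 0.002  0.001 -0.002]
10.6 [ 0.463  -0.0099  0.1667] p 0.0792 [0.3184 1.9803 0.9221] [0.001 0.001 0.   ]
10.68 [ 0.463  -0.0099  0.1667] p 0.0791 [0.3183 1.9803 0.922 ] [ 0.001 -0.001  0.001]
10.77 [ 0.463  -0.0099  0.1667] p 0.0791 [0.3183 1.9803 0.9221] [-0.002 -0.002  0.002]
10.85 [ 0.4642 -0.0098  0.1492] p 0.0725 [0.3462 1.9928 0.8751] [ 0.414  0.218 -0.631]
10.93 [ 0.4635 -0.0097  0.1295] p 0.07 [0.3785 2.0068 0.8262] [ 0.372  0.141 -0.573]
11.02 [ 0.4617 -0.0096  0.1273] p 0.0741 [0.3818 2.0093 0.8246] [-0.042 -0.027  0.051]
11.1 [ 0.4615 -0.0095  0.1272] p 0.0751 [0.3822 2.009  0.8256] [ 0.024  0.016 -0.01 ]
```

```bash

python3 -m creep '[0,-1,0,0,1, 0,-1,0,0,1, 0,-1,0,0,1, 0,-1,0,0,1, 0,0,0,0,1]' >/dev/null;python3 q.py; 
python3 -m creep '[0,4,0,0,1, 0,0,0,0,1, 0,0,0,0,1]' >/dev/null;python3 q.py; 
python3 -m creep '[0,-4,0,0,1, 0,0,0,0,1, 0,0,0,0,1]' >/dev/null;python3 q.py; 
python3 -m creep '[0,0,-3,0,1, 0,0,0,0,1, 0,0,0,0,1]' >/dev/null;python3 q.py; 
python3 -m creep '[0,0,3,0,1, 0,0,0,0,1, 0,0,0,0,1]' >/dev/null;python3 q.py
```

```text
11.52 [ 0.4663 -0.01    0.1745] p 0.0727 [0.3073 1.9721 0.9348] [-0.014  0.001 -0.001]
11.77 [ 0.4672 -0.0099  0.1384] p 0.0641 [0.3651 1.9979 0.8427] [ 0.042  0.045 -0.014]
12.02 [ 0.4693 -0.0102  0.1815] p 0.0681 [0.2983 1.9637 0.9477] [-0.082 -0.081  0.058]
12.27 [ 0.5018 -0.0081  0.1849] p 0.061 [0.3346 1.8974 0.9706] [ 0.001 -0.073 -0.01 ]
12.52 [ 0.4718 -0.0103  0.1889] p 0.0579 [0.2858 1.9593 0.9543] [-0.042  0.072  0.034]
```

```bash

python3 -m creep '[0,4,0,0,1, 0,0,0,0,1, 0,0,-4,0,1, 0,0,0,0,1, 0,0,0,0,1]' >/dev/null;python3 q.py; 
python3 -m creep '[0,0,4,0,1, 0,0,0,0,1, 0,0,-4,0,1, 0,0,0,0,1, 0,0,0,0,1]' >/dev/null;python3 q.py; 
python3 -m creep '[0,0,4,0,1, 0,0,0,0,1, 0,0,-4,0,1, 0,0,0,0,1, 0,0,0,0,1]' >/dev/null;python3 q.py; 
python3 -m creep '[0,0,4,0,1, 0,0,0,0,1, 0,0,0,0,1]' >/dev/null;python3 q.py
```

```text
12.93 [ 0.5093 -0.0071  0.1488] p 0.0605 [0.399  1.9046 0.8985] [ 0.026 -0.103 -0.004]
13.35 [ 0.5074 -0.0071  0.1531] p 0.062 [0.3906 1.9052 0.9078] [ 0.008 -0.089 -0.01 ]
13.77 [ 0.5053 -0.0071  0.1565] p 0.062 [0.3827 1.9078 0.9131] [ 0.016 -0.084 -0.017]
14.02 [ 0.4641 -0.01    0.1598] p 0.0613 [0.3235 1.9934 0.886 ] [-0.044  0.118  0.041]
```

```bash

python3 g.py .4545 -.0118 .014 93.9
python3 -m creep '[-0.2,2,0.4,0.3,1, 0,2.5,0,0,1, 0,2.5,0,0,1, 0,2,0,0,1, 0,0,0,0,1]' >/dev/null
python3 g.py .4545 -.0118 .014 93.9
```

```text
t 14.02 pos [ 0.4641 -0.01    0.1598] head 94.2 tilt [-0.061  0.008 -0.998] rem xyz cm [-0.29 14.61  0.09] turn 0.3 F [ 1.3 -0.1  0.5] T [ 0.05 -0.09  0.04] w 1.003 q [-0.05  0.32  1.99  0.01  0.89 -1.7 ]
t 14.43 pos [ 0.4596 -0.012   0.0726] head 93.9 tilt [-0.048  0.008 -0.999] rem xyz cm [-0.01  5.88  0.22] turn -0.0 F [-0.8  0.   0.9] T [-0.04  0.    0.  ] w 1.003 q [-0.06  0.47  2.05  0.01  0.67 -1.7 ]
```

```bash

python3 -m creep '[0,2,0.2,0,1, 0,2,0,0,1, 0,1,0,0,1, 0,0.7,0,0,1, 0,0,0,0,1]' >/dev/null
python3 g.py .455 -.0118 .014 93.9
```

```text
t 14.85 pos [ 0.4602 -0.0119  0.0179] head 93.9 tilt [-0.041  0.007 -0.999] rem xyz cm [0.04 0.41 0.5 ] turn -0.0 F [-0.1  1.9  0.3] T [-0.02 -0.02 -0.03] w 0.999 q [-0.05  0.58  2.06  0.01  0.54 -1.7 ]
```

```bash

python3 -m creep '[0,0.2,0.45,0,1, 0,0,0,0,1, 0,0,0,0,0.3, 0,0,0,0,0.3, 0,0,0,0,0.3]' 60 >/dev/null
python3 g.py .455 -.0118 .014 93.9
python3 -m creep '[0,0,0,0,0.3, 0,0,0,0,0.3, 0,0,0,0,0.3, 0,0,0,0,0.3, 0,0,0,0,0.3]' 60 >/dev/null
python3 g.py .455 -.0118 .014 93.9
```

```text
t 15.27 pos [ 0.4578 -0.0123  0.0193] head 93.9 tilt [-0.036  0.007 -0.999] rem xyz cm [0.07 0.54 0.26] turn -0.0 F [ 0.7 -0.   0.5] T [0.02 0.06 0.01] w 0.609 q [-0.06  0.58  2.07  0.01  0.53 -1.7 ]
t 15.68 pos [ 0.4581 -0.0123  0.0202] head 93.9 tilt [-0.035  0.007 -0.999] rem xyz cm [0.07 0.63 0.29] turn -0.0 F [-0.2  0.6 -2.7] T [ 0.03 -0.03  0.01] w 0.433 q [-0.06  0.58  2.07  0.01  0.53 -1.7 ]
```

```bash

python3 -m creep '[0,0,0,0,0.6, 0,0,0,0,0.6, 0,0.6,0.3,0,0.6, 0,0,0,0,0.6]' >/dev/null
python3 g.py .455 -.0122 .014 93.9
```

```text
t 16.02 pos [ 0.4551 -0.0125  0.014 ] head 93.9 tilt [-0.034  0.007 -0.999] rem xyz cm [ 0.03 -0.    0.01] turn -0.0 F [ 0.   0.1 -0. ] T [-0.01 -0.02  0.09] w 0.6 q [-0.06  0.59  2.08  0.01  0.51 -1.7 ]
```

```bash

python3 -m creep '[0,0,0,0,0.25, 0,0,0,0,0.25, 0,0,0,0,0.25, 0,0,0,0,0.25, 0,0,0,0,0.25]' 70 >/dev/null
python3 g.py .455 -.0122 .014 93.9
python3 -m creep '[0,-1,0,0,0.25, 0,-2,0,0,0.25, 0,-2,0,0,0.25, 0,-2,0,0,0.25, 0,-2,0,0,0.25]' >/dev/null
python3 g.py .5335 .282 .2 82.2
python3 - <<'E'
from h import *
p=r.grab_frame('scene');save(p,'lift.png')
E
```

```text
t 16.43 pos [ 0.4548 -0.0124  0.0139] head 93.9 tilt [-0.035  0.007 -0.999] rem xyz cm [ 0.02 -0.01 -0.02] turn -0.0 F [0.1 0.5 0.8] T [-0.1  -0.03 -0.02] w 0.432 q [-0.06  0.59  2.08  0.01  0.51 -1.7 ]
t 16.85 pos [ 0.4533 -0.0129  0.1043] head 93.9 tilt [-0.048  0.008 -0.999] rem xyz cm [28.99 -9.71 -9.54] turn 11.7 F [ 1.   0.9 -3. ] T [ 0.06 -0.09  0.04] w 0.431 q [-0.06  0.4   2.05  0.01  0.73 -1.7 ]
```

View pics/lift.png

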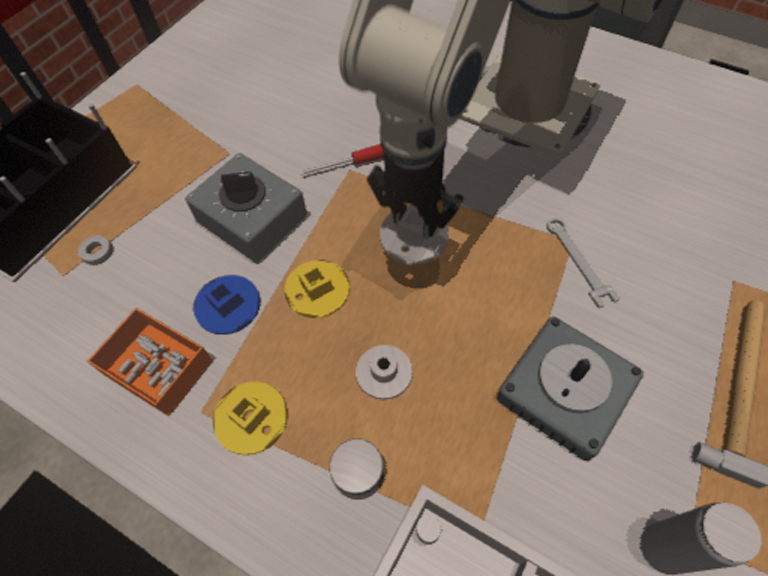

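```bash

python3 -m creep '[1.5,-1.5,-0.5,0,0.25, 3,-1.5,-1,0,0.25, 3,-1.5,-1,0,0.25, 3,-1.5,-1,0,0.25, 3,-1.5,-1,0,0.25]' >/dev/null
python3 -m creep '[3,0,-1,0,0.25, 3,0,-1,0,0.25, 3,0,-1,2,0.25, 3,0,-1,2,0.25, 2,0,-1,2,0.25]' >/dev/null
python3 g.py .5335 .282 .18 82.2;python3 q.py
```

```text
t 17.73 pos [0.5365 0.2745 0.1887] head 87.3 tilt [-0.042  0.008 -0.999] rem xyz cm [0.73 0.89 0.3 ] turn 5.1 F [-0.2 -0.4 -2.9] T [-0.03 -0.04 -0.04] w 0.43 q [ 0.44  0.46  1.69  0.03  1.03 -1.1 ]
17.73 [0.5365 0.2745 0.1887] p 0.035 [0.4559 1.6896 1.0312] [ 0.304 -0.489  0.195]
```

Now settle, turn, and measure the carried disc in the images.

```bash

python3 -m creep '[0.4,0,0,2.5,0.25, 0.2,0,0.2,2,0.25, 0,0,0,0,0.25, 0,0,0,0,0.25]' >/dev/null
python3 g.py .5335 .282 .18 82.2
cat > m.py <<'E'
from h import *
pos,M,s=tool()
zt=pos[2]-.014
for n in ['top','scene']:
    p=r.grab_frame(n);C=cloud(p)
    m=(np.hypot(C[...,0]-pos[0],C[...,1]-pos[1])<.065)&(abs(C[...,2]-zt-.008)<.007)
    P=C[m]
    if len(P)>50:
        A=np.c_[P[:,:2]-pos[:2],np.ones(len(P))];k,_,_,_=np.linalg.lstsq(A,P[:,2],rcond=None)
        print(n,m.sum(),'plane slope',k.round(4),'top z',round(k[2],4))
        hull=cv2.convexHull((P[:,:2]*1000).astype(np.float32));print('circ',cv2.minEnclosingCircle(hull), cv2.fitEllipse(hull)[:2])
    for d in r.pinpoint(p,'carrier_pinhole')[:3]:
        w=px2w(p,d['at'][0]*512,d['at'][1]*384,zt+.008)
        if np.hypot(*(w-pos)[:2])<.07: print('hole',d['conf'],w.round(4),np.array(d['at'])*[512,384])
    u,v=map(int,w2px(p,pos)); c=p['image'][max(0,v-70):v+70,max(0,u-75):u+75]
    cv2.imwrite('pics/m_%s_%d.png'%(n,int(s['clock']*100)),cv2.resize(c,None,fx=4,fy=4,interpolation=cv2.INTER_CUBIC))
print(int(s['clock']*100))
E
python3 m.py
```

```text
t 18.07 pos [0.5347 0.2864 0.1873] head 82.8 tilt [-0.043  0.008 -0.999] rem xyz cm [-0.45  0.73  0.03] turn 0.6 F [-0.4 -0.  -3.2] T [-0.04 -0.04 -0.06] w 0.432 q [ 0.46  0.46  1.68  0.03  1.03 -1.  ]
top 1228 plane slope [-0.0109  0.0027  0.1819] top z 0.1819
circ ((535.5116577148438, 286.6866149902344), 52.384498596191406) ((535.5159301757812, 286.8540954589844), (103.05598449707031, 104.84507751464844))
hole 0.63 [0.5727 0.282  0.1813] [129.1776 186.3168]
scene 1500 plane slope [-0.0255 -0.0023  0.1804] top z 0.1804
circ ((536.30810546875, 285.1068420410156), 52.397735595703125) ((539.79638671875, 284.5057373046875), (95.46809387207031, 104.37995910644531))
1806
```

```bash

python3 -m creep '[-0.4,0.5,0,0.6,0.25, 0,1,-0.05,0,0.25, 0,1,-0.05,0,0.25, 0,1,0,0,0.25, 0,0,0,0,0.25]' >/dev/null
python3 -m creep '[0,0,0,0,0.25, 0,0,0,0,0.25]' >/dev/null
python3 g.py .5327 .2823 .13 82.2
python3 m.py
```

```text
t 18.85 pos [0.5334 0.2792 0.1477] head 82.0 tilt [-0.045  0.007 -0.999] rem xyz cm [0.3  1.77 0.03] turn -0.2 F [-0.3 -1.2 -3.3] T [-0.02 -0.06  0.04] w 0.431 q [ 0.45  0.51  1.71  0.03  0.96 -1.  ]
top 1059 plane slope [-0.0093  0.0034  0.1423] top z 0.1423
circ ((533.8969116210938, 279.3034362792969), 52.07828903198242) ((533.9678344726562, 279.0103759765625), (103.1668930053711, 103.36589050292969))
hole 0.96 [0.5706 0.2777 0.1417] [138.3936 189.696 ]
scene 1329 plane slope [-0.0276 -0.0053  0.1413] top z 0.1413
circ ((536.2950439453125, 278.3039855957031), 51.80499267578125) ((538.8223266601562, 277.985107421875), (95.69246673583984, 102.75601196289062))
hole 0.76 [0.5726 0.2773 0.1417] [385.6896 249.7152]
1885
```

```bash

python3 -m creep '[0.3,0.3,0.1,0,0.25, 0,0.5,0.05,0,0.25, 0,0,0,0,0.25, 0,0,0,0,0.25]' >/dev/null
python3 g.py .5325 .2823 .13 82.2
python3 m.py
```

```text
t 19.38 pos [0.5333 0.2838 0.1413] head 82.0 tilt [-0.04   0.01  -0.999] rem xyz cm [-0.17  1.13  0.01] turn -0.2 F [ 0.4  0.6 -2.9] T [-0.01 -0.02  0.01] w 0.429 q [ 0.46  0.52  1.72  0.03  0.94 -1.  ]
top 1033 plane slope [-0.0049  0.0023  0.1359] top z 0.1359
circ ((533.7931518554688, 283.9359436035156), 52.21961975097656) ((533.7566528320312, 283.6684875488281), (102.52527618408203, 103.76836395263672))
scene 1310 plane slope [-0.0256 -0.0021  0.1344] top z 0.1344
circ ((534.9968872070312, 282.61236572265625), 52.16546630859375) ((537.5259399414062, 282.2653503417969), (97.5851821899414, 103.14423370361328))
hole 0.92 [0.5749 0.2775 0.1353] [384.4096 252.096 ]
1938
```

```bash
ls -t pics | head -2
```

```text
m_scene_1938.png
m_top_1938.png
```

```bash

python3 -m creep '[-0.1,0.4,0.05,0,0.25, 0,0.3,0,0,0.25, 0,0.3,0,0,0.25, 0,0.3,0,0,0.25, 0,0,0,0,0.25]' >/dev/null
python3 g.py .5325 .2823 .076 82.2
python3 m.py
```

```text
t 20.0 pos [0.5322 0.2826 0.1274] head 82.0 tilt [-0.04   0.01  -0.999] rem xyz cm [-0.05  5.13 -0.25] turn -0.2 F [-0.7  0.  -3.5] T [-0.03 -0.02 -0.01] w 0.429 q [ 0.46  0.54  1.73  0.03  0.91 -1.  ]
top 981 plane slope [-0.0047  0.0026  0.122 ] top z 0.122
circ ((532.79248046875, 282.97576904296875), 52.287479400634766) ((533.1397705078125, 282.47552490234375), (102.71662139892578, 103.4802474975586))
hole 0.9 [0.5698 0.2777 0.1214] [141.7216 191.1936]
scene 1283 plane slope [-0.0277 -0.0008  0.1209] top z 0.1209
circ ((534.182373046875, 281.6956787109375), 52.16754150390625) ((537.9109497070312, 281.51702880859375), (95.22245788574219, 102.5842056274414))
hole 0.86 [0.5713 0.2745 0.1214] [381.4912 252.5184]
2000
```

```bash

python3 -m creep '[0,0.4,-0.02,0,0.25, 0,0.4,-0.02,0,0.25, 0,0.4,-0.02,0,0.25, 0,0.4,-0.02,0,0.25, 0,0,0,0,0.25]' >/dev/null
python3 g.py .5325 .2823 .074 82.2
python3 m.py
```

```text
t 20.62 pos [0.5333 0.2832 0.1112] head 82.0 tilt [-0.038  0.011 -0.999] rem xyz cm [-0.12  3.72 -0.07] turn -0.2 F [ 0.5 -0.4 -3.2] T [-0.03 -0.04 -0.03] w 0.434 q [ 0.46  0.56  1.73  0.03  0.88 -1.  ]
top 932 plane slope [-0.0043  0.004   0.1058] top z 0.1058
circ ((534.1487426757812, 283.7979431152344), 52.45900344848633) ((534.0680541992188, 282.6317443847656), (101.5653076171875, 103.71895599365234))
hole 0.62 [0.5674 0.279  0.1052] [143.7184 193.1136]
scene 1223 plane slope [-0.0207 -0.002   0.1048] top z 0.1048
circ ((535.7179565429688, 282.09808349609375), 52.12730026245117) ((538.3004760742188, 281.97998046875), (97.24645233154297, 103.08289337158203))
hole 0.69 [0.5681 0.2737 0.1052] [379.392 254.016]
2061
```

```bash

python3 -m creep '[-0.08,0.4,0.05,0,0.25, 0,0.4,0,0,0.25, 0,0.4,-0.02,0,0.25, 0,0.3,-0.02,0,0.25, 0,0,0,0,0.25]' >/dev/null
python3 g.py .5325 .2823 .074 82.2
python3 m.py
```

```text
t 21.23 pos [0.5335 0.283  0.0964] head 82.0 tilt [-0.035  0.012 -0.999] rem xyz cm [-0.1   2.24  0.01] turn -0.2 F [-0.4  0.3 -3.2] T [-0.05 -0.04  0.03] w 0.431 q [ 0.45  0.58  1.74  0.03  0.85 -1.  ]
top 879 plane slope [-0.0019  0.0058  0.091 ] top z 0.091
circ ((534.1723022460938, 282.92724609375), 52.07346725463867) ((534.2603759765625, 281.4754333496094), (99.19307708740234, 103.85354614257812))
scene 1148 plane slope [-0.02 -0.    0.09] top z 0.09
circ ((536.002685546875, 282.0968933105469), 51.821170806884766) ((538.68017578125, 282.031005859375), (96.23017120361328, 102.81832885742188))
hole 0.76 [0.5744 0.2795 0.0904] [379.0848 260.8896]
2123
```

```bash

python3 -m creep '[-0.06,0.2,0.12,0,0.25, 0,0.3,0,0,0.25, 0,0.3,0,0,0.25]' >/dev/null
python3 g.py .5325 .2823 .074 82.2
python3 -m creep '[0,0.3,0,0,0.25, 0,0.3,-0.01,0,0.25]' >/dev/null
python3 g.py .5325 .2823 .074 82.2; python3 m.py
```

```text
t 21.68 pos [0.5331 0.2833 0.09  ] head 82.0 tilt [-0.032  0.014 -0.999] rem xyz cm [-0.12  1.6  -0.  ] turn -0.2 F [ 0.2 -0.1 -3.4] T [ 0.04 -0.07  0.01] w 0.435 q [ 0.46  0.59  1.74  0.04  0.83 -1.  ]
t 21.85 pos [0.533  0.2834 0.0834] head 82.0 tilt [-0.032  0.014 -0.999] rem xyz cm [-0.12  0.94  0.  ] turn -0.2 F [-0.4 -0.2 -2.8] T [0.03 0.01 0.01] w 0.426 q [ 0.46  0.6   1.75  0.04  0.82 -1.  ]
top 847 plane slope [0.0011 0.0078 0.078 ] top z 0.078
circ ((533.7953491210938, 283.5307922363281), 52.14030838012695) ((533.800048828125, 281.5010070800781), (98.22099304199219, 103.60868835449219))
hole 0.81 [0.5663 0.2773 0.0774] [148.5824 194.9184]
scene 1090 plane slope [-0.0118 -0.0001  0.076 ] top z 0.076
circ ((534.6598510742188, 282.0023193359375), 52.165069580078125) ((537.2778930664062, 281.8120422363281), (96.74360656738281, 102.98870849609375))
2185
```

```bash
cp pics/$(ls -t pics | grep m_scene|head -1) pics/v1.png;cp pics/$(ls -t pics | grep m_top|head -1) pics/v2.png
```

```text
(no output)
```

View pics/v1.png

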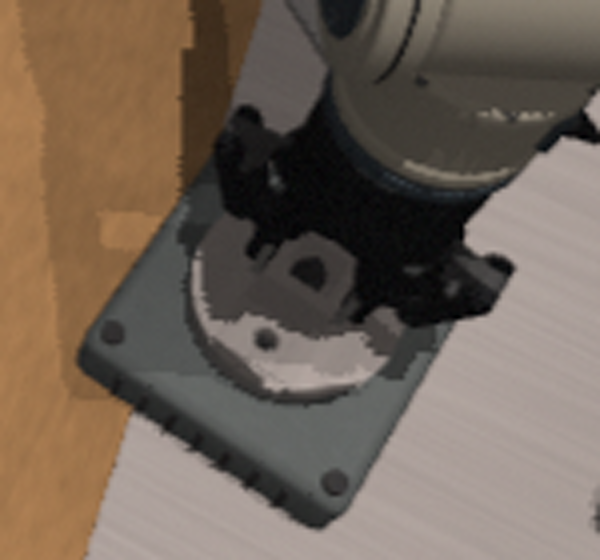

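The picture shows the disc threaded on the shaft, with the pin visible in its hole at (266,340). I'll lower it the last 9 mm.

```bash

python3 -m creep '[-0.05,0.25,0,0,0.25, 0,0.25,0,0,0.25]' >/dev/null
python3 g.py .5325 .2823 .074 82.2
python3 -m creep '[0,0.2,0,0,0.25, 0,0.1,0,0,0.25]' >/dev/null
python3 g.py .5325 .2823 .074 82.2
```

```text
t 22.22 pos [0.5333 0.2832 0.0789] head 82.0 tilt [-0.031  0.014 -0.999] rem xyz cm [-0.11  0.49  0.05] turn -0.2 F [-0.6  0.5 -2.8] T [-0.01 -0.    0.05] w 0.432 q [ 0.46  0.6   1.75  0.04  0.81 -1.  ]
t 22.38 pos [0.5331 0.2832 0.0754] head 82.0 tilt [-0.031  0.014 -0.999] rem xyz cm [-0.1   0.14  0.05] turn -0.2 F [-0.1 -0.3 -3.1] T [ 0.02 -0.01 -0.05] w 0.434 q [ 0.46  0.61  1.75  0.04  0.81 -1.  ]
```

```bash

python3 -m creep '[0,0.1,0,0,0.25]' >/dev/null
python3 g.py .5325 .2823 .074 82.2
python3 -m creep '[0,0.1,0,0,0.25]' >/dev/null
python3 g.py .5325 .2823 .074 82.2
python3 m.py
```

```text
t 22.47 pos [0.5331 0.2831 0.0742] head 82.0 tilt [-0.031  0.014 -0.999] rem xyz cm [-0.09  0.02  0.05] turn -0.2 F [-0.7  0.3 -2.8] T [-0.04 -0.01 -0.02] w 0.429 q [ 0.46  0.61  1.75  0.04  0.8  -1.  ]
t 22.55 pos [0.5331 0.2832 0.074 ] head 82.0 tilt [-0.031  0.014 -0.999] rem xyz cm [-0.1  -0.    0.05] turn -0.2 F [-5.  -3.4 17.3] T [-0.58  0.98 -0.02] w 0.428 q [ 0.46  0.61  1.75  0.04  0.8  -1.  ]
top 808 plane slope [-0.001   0.003   0.0686] top z 0.0686
circ ((534.1484375, 283.1698303222656), 52.02226638793945) ((533.7943725585938, 279.9329528808594), (95.34689331054688, 103.47686004638672))
hole 0.81 [0.5621 0.2835 0.068 ] [147.3024 197.184 ]
scene 1079 plane slope [-0.0094  0.002   0.0669] top z 0.0669
circ ((535.255615234375, 281.87591552734375), 52.18361282348633) ((538.5515747070312, 281.7395935058594), (95.81339263916016, 102.48753356933594))
hole 0.95 [0.5695 0.2757 0.068 ] [375.1936 261.8112]
2255
```

```bash

python3 -m creep '[0,0,0,0,0.25, 0,0,0,0,0.5, 0,0,0,0,0.6, 0,0,0,0,0.7, 0,0,0,0,0.7]' >/dev/null
python3 g.py .533 .282 .074 82.2;
python3 m.py
```

```text
t 23.17 pos [0.5343 0.2838 0.0747] head 82.0 tilt [-0.028  0.016 -0.999] rem xyz cm [-0.2   0.08  0.1 ] turn -0.2 F [ 0.6 -0.4 -0.2] T [-0.03 -0.01  0.01] w 0.701 q [ 0.46  0.61  1.75  0.04  0.8  -1.  ]
top 771 plane slope [0.0028 0.0034 0.0687] top z 0.0687
circ ((534.4130249023438, 283.51666259765625), 52.24024200439453) ((534.51708984375, 280.04132080078125), (95.74101257324219, 104.62899780273438))
scene 1089 plane slope [-0.0053 -0.001   0.0669] top z 0.0669
circ ((535.828369140625, 282.0566101074219), 51.92951583862305) ((542.1627197265625, 280.66650390625), (86.54669189453125, 104.6113510131836))
hole 0.75 [0.5669 0.2824 0.0687] [378.9824 262.1952]
2316
```

Released, and the disc is still flat. Raising the gripper next.

```bash

python3 -m creep '[0,-1,0,0,0.8, 0,-2,0,0,0.8, 0,-3,0,0,0.8, 0,-3,0,0,0.8, 0,-3,0,0,0.8]' >/dev/null
python3 -m creep '[-3,-2,0,0,0.8, -4,0,0,0,0.8, -4,0,0,0,0.8, -4,0,0,0,0.8, -3,0,0,0,0.8]' >/dev/null
python3 -m creep '[0,0,0,0,0.8, 0,0,0,0,0.8]' 
python3 - <<'E'
from h import *
for n in ['top','scene']:
    p=r.grab_frame(n);C=cloud(p);save(p,'end_%s.png'%n)
    m=(np.hypot(C[...,0]-.534,C[...,1]-.2825)<.062)&(abs(C[...,2]-.068)<.006);P=C[m]
    A=np.c_[P[:,:2]-[.5335,.282],np.ones(len(P))];k=np.linalg.lstsq(A,P[:,2],rcond=None)[0]
    print(n,m.sum(),k.round(4),cv2.minEnclosingCircle((P[:,:2]*1000).astype(np.float32)))
    m=(np.hypot(C[...,0]-.534,C[...,1]-.2825)<.04)&(abs(C[...,2]-.1)<.005);P=C[m];print('boss',cv2.minAreaRect((P[:,:2]*1000).astype(np.float32)))
    m=(np.hypot(C[...,0]-.534,C[...,1]-.2825)<.13)&(C[...,2]>.041)&(C[...,2]<.05);P=C[m];print('spbox',cv2.minAreaRect((P[:,:2]*1000).astype(np.float32)))
    m=(np.hypot(C[...,0]-.508,C[...,1]+.3025)<.03)&(C[...,2]>.107)&(C[...,2]<.12);P=C[m];print('knob',cv2.minAreaRect((P[:,:2]*1000).astype(np.float32)))
    for t in ['plain_disc','piston','spanner','screwdriver']:
        for d in r.pinpoint(p,t)[:1]: print(t,round(d['conf'],2),px2w(p,d['at'][0]*512,d['at'][1]*384,0).round(3))
    u,v=map(int,w2px(p,(.534,.282,.07)));c=p['image'][v-45:v+45,u-50:u+50];cv2.imwrite('pics/endc_%s.png'%n,cv2.resize(c,None,fx=6,fy=6,interpolation=cv2.INTER_CUBIC))
E
```

```text
clock: 24.37
eef_pos: [0.5137, 0.0977, 0.2283]
tool_rot: [-1.245, -1.101, 1.108]
wrist_force: [0.0, 0.4, -0.2]
gripper_width: 0.801
top 0 [0. 0. 0.] ((0.0, 0.0), 0.0)
boss ((0.0, 0.0), (0.0, 0.0), 0.0)
spbox ((466.852294921875, 250.86734008789062), (67.4224624633789, 26.128704071044922), 89.01585388183594)
knob ((507.1852722167969, -302.6395263671875), (14.488441467285156, 48.82939529418945), 37.658477783203125)
plain_disc 0.88 [0.634 0.044 0.   ]
piston 0.71 [0.771 0.086 0.   ]
screwdriver 0.68 [ 0.31  -0.219  0.   ]
scene 1533 [-0.0007 -0.      0.0667] ((533.938720703125, 281.82452392578125), 53.198848724365234)
boss ((534.6017456054688, 282.21771240234375), (37.87845993041992, 39.2965087890625), 82.10443878173828)
spbox ((534.1275024414062, 281.478759765625), (147.14730834960938, 147.939453125), 82.33397674560547)
knob ((508.63128662109375, -304.2732849121094), (15.552183151245117, 47.61262512207031), 38.080562591552734)
plain_disc 0.83 [0.636 0.031 0.   ]
piston 0.92 [0.781 0.083 0.   ]
spanner 0.74 [0.308 0.22  0.   ]
screwdriver 0.67 [ 0.303 -0.221  0.   ]
```

View pics/endc_top.png

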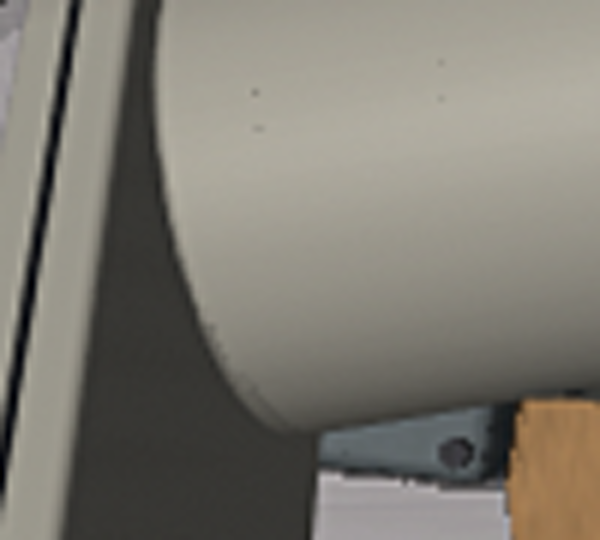

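View pics/end_scene.png

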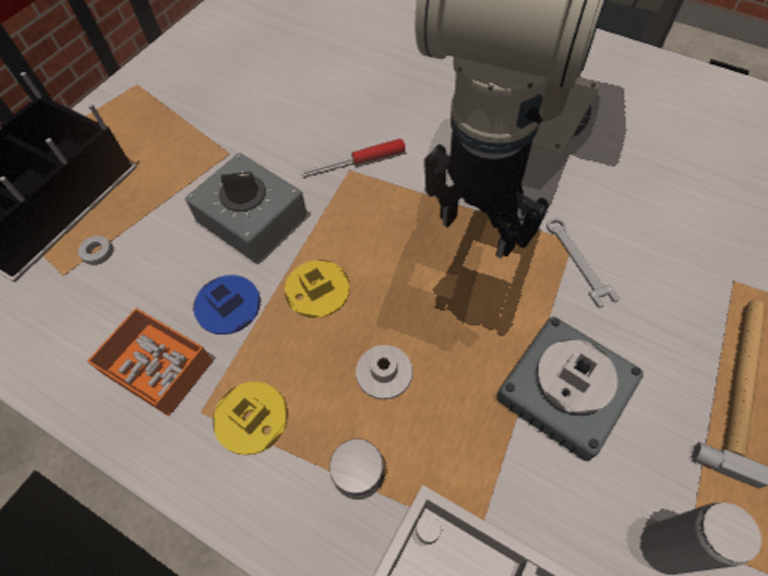

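The disc lies flat on the spindle at (578,375), with the pin in its hole at (565,391). The top view of it is blocked by the arm. The gripper is clear, the knob is at its stop and nothing else looks moved, so I'm handing in.

```bash
python3 -c "
from bench import r
print(r.finish_job())"
```

```text
the job is handed in; nothing more can be done
None
```

The knob is off, the square-boss disc is seated on the spindle over shaft and pin, and I handed the job in at about 24.5 s of the 64 s allowed. `finish_job` reports no verdict.

**What I did**
- **Knob:** I gripped the bar and turned it about 71° anticlockwise until the wrist torque rose to 3.5 N m, meaning it was hard against the stop.
- **Disc:** I gripped the boss on its two y sides and re-measured the disc's position several times on the way down over the shaft and pin. It met the face at about 17 N, and I then opened the gripper and moved it away.

**Last checks**

| Check | Result |
|---|---|
| Knob angle | The bar stands at 127.7° (top camera) or 128.1° (scene camera); I expected about 127.5° at the stop. |
| Disc tilt (scene camera) | Slope is below 0.001. |
| Disc height (scene camera) | Its top reads 66.7 mm against a nominal 68 mm, so it is fully down; the camera reads about 1 mm low. |
| Disc centre (scene camera) | It is within about 1 mm of the spindle's centre. |
| Disc angle (scene camera) | It is within about 0.3° of the spindle's, with the pin visible in its hole. |
| Wrist force | It is about 0. |
| Other things | The plain disc, piston, spanner and screwdriver read within about 15 mm of their first readings, which is the networks' own scatter. |

**What failed or disagreed**
- The arm blocked the top camera's final view of the spindle, so the final disc checks come from the scene camera alone. The top camera also missed the spanner.
- An early 4 mm push down while gripping the knob briefly raised the wrist force to about 80 N (limit 120 N).
- The tool drifted up to 0.08 rad from vertical. I could only partly undo this, but the disc stayed within about 0.03 rad of level while carried.

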